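# Cure the lacquered gourds under the lamp

## Task

Cure the freshly lacquered gourds: switch the power isolator off, draw the tray fully out from under the lamp hood, stand every gourd from the basket upright in the tray, slide the tray fully home under the hood, and switch the isolator fully back on. Only draw the tray out while the power is off, and leave the other goods on the table standing where they are.

Things in the scene. Friction and masses are not known exactly. Their poses are not given: they have to be found in the camera images.
- handle (a joint): angle (rad) of the red lever on top of the yellow power isolator box: 0 = on, 1.571 = off; it grows as the lever turns anticlockwise seen from above. An over-centre spring snaps it to the nearer end stop once let go past half-way; turning it takes about 0.09 N m (2 N at handle_grip).
- handle_grip (a point): point on the red lever where it can be pinched from above: 50 mm from the turning axis. The lever is an upright blade 14 mm thick and 30 mm tall (its top lies 15 mm above this point, its underside 15 mm below, 12 mm above the grey disc and 17 mm above the box's top face). It reaches 75 mm from the axis on this side and 20 mm on the other. It moves with the lever.
- iso_axis (a point): fixed point on the lever's vertical turning axis, 85 mm above the table (2 mm below handle_grip's height), with the axes of the yellow box (120 x 120 mm, 55 mm tall, fixed to the table). The lever points along this point's +y at off (white dot on the box) and along its +x at on (green dot).
- tray (a joint): how far (m) the aluminium tray is drawn out from under the lamp hood: 0 = fully home, 0.18 = fully out, at the stops. Sliding takes about 2 N; it stays where it is left. It slides along the +y of tray_floor.
- tray_floor (a point): centre of the tray's inner floor (20 mm above the table), moving with the tray; z up, +y is the way it is drawn out. Inside the tray is 130 mm (x) by 140 mm (y), with walls 5 mm thick that rise 23 mm above the floor.
- hood: the white lamp hood, fixed to the table; origin on the table under the centre of the tray when the tray is home; same axes as tray_floor. Its roof lies 134 to 152 mm above the table and covers x from -50 to 50 mm, y from -96 to 75 mm; it is carried by a wall of that width at its -y end and open on the other sides. The tray comes out at the +y end.
- tray_grip (a point): grip point of the tray's black handle, an upright tab 12 mm thick (along y), 36 mm wide (along x), which rises 17 mm above this point (top 92 mm over the table) and reaches 58 mm below it; it lies 145 mm from tray_floor along +y, so always outside the hood. Same axes as tray_floor.
- basket_floor (a point): centre of the basket's inner floor, 5 mm above the table. The basket is an open wooden box fixed to the table, 180 mm (x) by 170 mm (y) outside, walls 5 mm thick and 38 mm tall.
- gourd1_center (a point): one of up to four small yellow-brown gourds (some may be absent) that stand in the basket at the start; point on its axis, 45 mm above its underside; z is its own up axis. 90 mm tall, heavy red foot 49 mm across, so it stands firmly; lower bulb 49 mm across up to about 48 mm height, upper bulb an upright cylinder 27 mm across from 52 to 78 mm height (grip it there), thin stem on top. About 90 g.
- gourd2_center (a point): one of up to four small yellow-brown gourds (some may be absent) that stand in the basket at the start; point on its axis, 45 mm above its underside; z is its own up axis. 90 mm tall, heavy red foot 49 mm across, so it stands firmly; lower bulb 49 mm across up to about 48 mm height, upper bulb an upright cylinder 27 mm across from 52 to 78 mm height (grip it there), thin stem on top. About 90 g.
- gourd3_center (a point): one of up to four small yellow-brown gourds (some may be absent) that stand in the basket at the start; point on its axis, 45 mm above its underside; z is its own up axis. 90 mm tall, heavy red foot 49 mm across, so it stands firmly; lower bulb 49 mm across up to about 48 mm height, upper bulb an upright cylinder 27 mm across from 52 to 78 mm height (grip it there), thin stem on top. About 90 g.
- gourd4_center (a point): one of up to four small yellow-brown gourds (some may be absent) that stand in the basket at the start; point on its axis, 45 mm above its underside; z is its own up axis. 90 mm tall, heavy red foot 49 mm across, so it stands firmly; lower bulb 49 mm across up to about 48 mm height, upper bulb an upright cylinder 27 mm across from 52 to 78 mm height (grip it there), thin stem on top. About 90 g.
- bamboo_cup: bystander, to be left alone: an upright open bamboo cup, 48 mm across and 75 mm tall; origin under its centre
- ink_tin: bystander, to be left alone: a round red ink tin, 64 mm across and 18 mm tall; origin under its centre
- seal: bystander, to be left alone: a small upright square marble seal, 22 x 22 mm and 45 mm tall; origin under its centre
- card_box: bystander, to be left alone: a small cardboard box, 70 x 50 mm and 30 mm tall; origin under its centre
- finished_gourd: bystander, to be left alone: a bigger, red-brown finished gourd, 73 mm across and 135 mm tall; origin under its centre
- note_block: bystander, to be left alone: a block of white paper, 75 x 75 mm and 20 mm tall; origin under its centre
Things that resemble listed ones, but are neither listed nor needed, are in the scene too. Leave any blue or pink look-alike of the part that bears gourd4_center alone.

How it is judged:
By the outcome, as a careful person would: the job done as asked, in the order asked, and still so for the second after the job is handed in, with the robot touching nothing.
Of gourd1, gourd2, gourd3, gourd4 only 2 to 4 are there at a start; the rules pass over those that are not, and their reading is None.
At some moment in a run one of gourd1, gourd2, gourd3, gourd4 may be knocked a few centimetres aside while the robot is not near it.
It also fails if it takes over 210 s, if anything falls off the work surface, if the arm or the gripper's body presses on something with over 40 N, if the wrist force passes 120 N, or if a joint passes its speed limit or range.

## Robot

A 6-joint arm with a two-finger parallel gripper is mounted at the origin on the work surface. World frame = base frame: x ahead of the robot, y to its left, z up, the work surface at z = 0. Lengths are in m, angles in rad, forces in N, time in s.
With the tool pointing down it reaches from about 0.3 to 0.775 m from the base axis. Payload 14.6 kg.
Tool frame: the origin (TCP) lies on the front face of the gripper's body, between the roots of the fingers; the fingertips stand 97 mm ahead of it and the grasp point (between the pads) lies 78 mm ahead of it; z points along the fingers, y is the line along which they close (so a half turn about z gives the same grasp; the last joint's range is limited). The gripper opens to 94 mm and grips with 3 to 60 N. Pads are 16 mm wide; open, the fingers measure 119 mm over their backs; the gripper's body (75 mm by 177 mm) begins 78 mm behind the grasp point.
Start: joints at [-0.067, 0.3, 1.521, -0, 1.321, -0.067], TCP at [0.55, -0, 0.303] pointing down, gripper open.
Joint ranges: [-3.03, 3.03], [-0.79, 2.21], [0.23, 2.52], [-1.04, 4.18], [0, 3.07], [-2.55, 2.55]. Speed limits (rad/s): [2.22, 2.22, 2.57, 3.14, 3.14, 3.14].

## Interface

Orientations are given as a 3x3 rotation matrix whose columns are the frame's x, y, z axes.
In Python, from cell import get_state, grab_frame, sign_off gives the robot as it stands.
- The arm moves only by the tool send_rows, never from a script. Its argument "steps" is a list that holds one entry, the list of rows, each a list of 5 numbers: the opening, from 0 (shut) to 1 (fully open), then the shift along the tool's x, y, z each as a share of 0.15 m, from -1 to 1, then the turn about the tool's z as a share of 45 degrees, from -1 to 1. A call has 1 to 5 rows; each row is the pose to reach, as a shift and turn from the pose commanded when the call began, along the tool's axes at that moment; what a row does not reach only later rows make up. A row lasts 1/10 s, in which the tool goes at most 50 mm and 8.59 degrees, less where a joint would pass 70% of its speed; a pose out of reach is approached as far as the arm can. A call with a number of a shift or a turn outside -1 to 1 is refused whole. A call with a gripper value outside its range is refused whole. The fingers move at their own pace and stop on an object; "force" is the grip in N (left out, the last holds). Time passes only in rows, so rows that repeat a pose let the fingers close. It gives the time, the measured TCP pose, the force, the opening and the grip force at its end, in the units of the state.
- get_state(): the state, without advancing time (a new reading comes with each control period).
- grab_frame(name): name is "scene" or "side" or "wrist"; returns a dict with "color" (420x560x3 uint8, red, green, blue), "range_z" (420x560 float32, m along the optical axis (not along the pixel's ray), 0 where there is no reading), "camera_matrix" (3x3 intrinsics, pixels), "cam_to_world" (4x4, takes a point from camera to world coordinates). Camera axes: x right, y down, z forward; pixel columns grow to the right and rows downward; lengths in m; the calibration is good to about 2 mm. A picture is of the moment at which its call begins.
- sign_off(): hands the job in; it is judged then, once.
The state is a dict: "clock": time; "joints": joint angles; "joint_velocities": joint speeds; "effort": joint torques, N m; "ee_pos": TCP position; "ee_rot": TCP orientation; "force": force on the tool from outside, world axes, zero at the start; "ft_torque": the same for the moment, N m; "gripper_width": opening from 0.0 (shut) to 1.0 (fully open); "grip_force": force on a finger pad.
Only numpy, scipy, OpenCV 4.12 (cv2) and the standard library are available. Lean on these libraries where they do the work, as an engineer would, in place of code of your own. Each camera call takes 0.05 s, during which the arm holds its last target. There are 200 camera calls.

## Working session

There is one attempt and no reset: what is moved stays moved. The work goes in short steps, Python scripts to look and compute and a tool call to move; the robot and the scene stay as the last step left them, time stands still between calls to the robot, and variables do not carry over. Pictures are saved under pics/ and viewed, at most 14 in all, crops included, and the job is handed in when it is done.

Besides the shell and the picture viewer there is one more tool, called after ">>>" as name([rows], argument=value, ...), one row to a line, values as JSON. send_rows: Moves the arm, as the interface text tells. Its arguments: {"type":"object","properties":{"steps":{"type":"array","items":{"type":"array","items":{"type":"array","items":{"type":"number"}}}},"force":{"type":"number"}},"required":["steps"]}

```bash
mkdir -p pics; ls
cat > h.py <<'E'
import numpy as np, cv2
from cell import get_state, grab_frame, sign_off
def grab(name, fn=None):
    f=grab_frame(name)
    if fn: cv2.imwrite('pics/'+fn, cv2.cvtColor(f['color'],cv2.COLOR_RGB2BGR))
    np.savez('last_%s.npz'%name, **f)
    return f
def load(name): return dict(np.load('last_%s.npz'%name))
def cloud(f):
    K=f['camera_matrix']; T=f['cam_to_world']; z=f['range_z']
    v,u=np.mgrid[:z.shape[0],:z.shape[1]]
    P=np.stack([(u-K[0,2])/K[0,0]*z,(v-K[1,2])/K[1,1]*z,z],-1)
    W=P@T[:3,:3].T+T[:3,3]; W[z==0]=np.nan
    return W
def ray(f,u,v,h):
    K=f['camera_matrix']; T=f['cam_to_world']
    d=T[:3,:3]@np.array([(u-K[0,2])/K[0,0],(v-K[1,2])/K[1,1],1.]); o=T[:3,3]
    return o+d*(h-o[2])/d[2]
E
python3 - <<'E'
from h import *
for n in ['scene','side','wrist']:
    f=grab(n,n+'0.png'); print(n,f['cam_to_world'].round(3).tolist(),f['camera_matrix'][0,0])
s=get_state(); print(s)
a=[cv2.imread('pics/%s0.png'%n) for n in ['scene','side']]
E
```

```text
pics
scene [[-0.403, 0.67, -0.624, 1.142], [0.915, 0.28, -0.29, 0.266], [-0.02, -0.688, -0.726, 0.894], [0.0, 0.0, 0.0, 1.0]] 441.0805742339092
side [[0.671, -0.528, 0.521, -0.271], [-0.741, -0.46, 0.489, -0.706], [-0.018, -0.714, -0.7, 1.03], [0.0, 0.0, 0.0, 1.0]] 506.129259569596
wrist [[1.0, -0.001, -0.001, 0.55], [-0.001, -0.96, -0.279, 0.081], [-0.0, 0.279, -0.96, 0.384], [0.0, 0.0, 0.0, 1.0]] 354.2936483972675
{'clock': 0.15, 'joints': array([-6.65834780e-02,  3.00355339e-01,  1.52138673e+00,  1.17489770e-06,
        1.32070881e+00, -6.65744377e-02]), 'joint_velocities': array([-0.00049539, -0.00299275, -0.00184587,  0.00125881,  0.00193254,
       -0.00164566]), 'effort': array([-2.50185103e-04, -5.31960297e+01, -3.52822959e+01,  7.07691838e-02,
        2.35654798e-02, -3.66386917e-05]), 'ee_pos': array([5.49901299e-01, 1.29331477e-05, 3.02232018e-01]), 'ee_rot': array([[ 9.35647649e-06,  9.99999633e-01, -8.56245797e-04],
       [ 9.99999998e-01, -9.30661461e-06,  5.82370997e-05],
       [ 5.82291096e-05, -8.56246340e-04, -9.99999632e-01]]), 'force': array([0.56112964, 0.33683916, 0.49389722]), 'ft_torque': array([-0.04242491,  0.01598883,  0.04309943]), 'grip_force': 0.0, 'gripper_width': 0.997231081999898}
```

View pics/scene0.png

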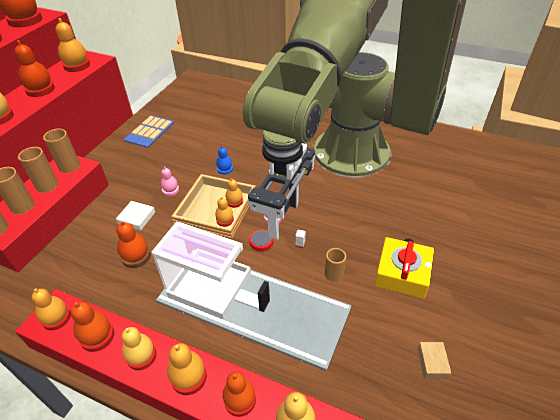

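View pics/side0.png

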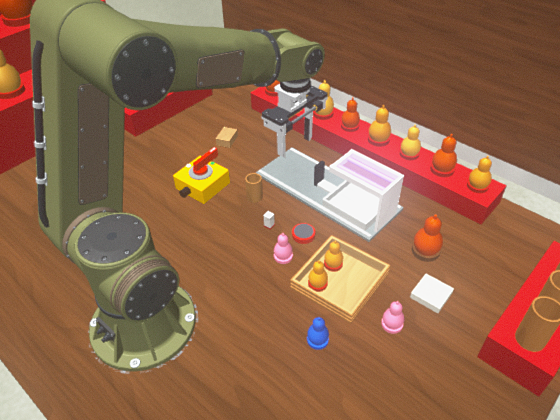

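The scene view shows two gourds in the basket, at about (225,212) and (234,192). The side view confirms two, at (333,255) and (318,275). The isolator is at scene (406,262), the tray tab at scene (264,295), and the hood at scene (200,250). The look-alikes are pink and blue.

```bash
cat > m.py <<'E'
from h import *
def masks(f):
    hsv=cv2.cvtColor(f['color'],cv2.COLOR_RGB2HSV).astype(int); H,S,V=hsv[...,0],hsv[...,1],hsv[...,2]
    return dict(red=((H<6)|(H>174))&(S>180)&(V>100), yel=(H>25)&(H<34)&(S>180)&(V>120), gourd=(H>=10)&(H<24)&(S>190)&(V>120), black=(V<45))
E
python3 - <<'E'
from m import *
for n in ['scene','side']:
    f=load(n); W=cloud(f); M=masks(f)
    x,y,z=W[...,0],W[...,1],W[...,2]
    ok=np.isfinite(z)
    def rep(name,m):
        P=W[m&ok]
        if len(P)<5: print(n,name,'none');return
        r=cv2.minAreaRect(P[:,:2].astype(np.float32))
        print(n,name,len(P),'mean',P.mean(0).round(3),'z',np.percentile(P[:,2],[2,98]).round(3),'rect',np.round(r[0],3),np.round(r[1],3),round(r[2],1))
    ybox=M['yel']&(z>.045)&(z<.065)
    rep('ybox',ybox)
    rep('lever',M['red']&(z>.085)&(z<.115)&(y<0.1)&(x<.75)&(x>.2))
    rep('levertop',M['red']&(z>.097)&(z<.108)&(y<0.15)&(x<.75)&(x>.2))
    rep('tab',M['black']&(z>.04)&(z<.1)&(x>.45)&(x<.8)&(abs(y)<.3))
    g=M['gourd']&(z>.055)&(z<.1)&(x>.25)&(x<.75)&(abs(y)<.6)
    nn,L,st,c=cv2.connectedComponentsWithStats(g.astype(np.uint8))
    for i in range(1,nn):
        if st[i,4]>15: rep('gourd@%s'%c[i].round(),(L==i))
    rep('hoodroof',(z>.145)&(z<.160)&(x>.45)&(x<.8)&(y<.45)&(y>-.05)&(f['color'].min(-1)>150))
    for nm,zz in [('basketrim',(z>.034)&(z<.046))]:
        hsv=cv2.cvtColor(f['color'],cv2.COLOR_RGB2HSV)
        rep(nm,zz&(x>.3)&(x<.6)&(y>.08)&(y<.45)&(hsv[...,0]>12)&(hsv[...,0]<24)&(hsv[...,1]<190)&(hsv[...,2]>150))
E
```

```text
scene ybox 1174 mean [0.431 0.264 0.053] z [0.05  0.057] rect [0.424 0.264] [0.119 0.118] 4.8
scene lever 2083 mean [ 0.61  -0.669  0.089] z [0.086 0.093] rect [ 0.595 -0.697] [0.31  0.144] 0.4
scene levertop 5 mean [ 0.618 -0.687  0.102] z [0.098 0.106] rect [ 0.601 -0.696] [0.264 0.038] 0.6
scene tab 144 mean [ 0.66  -0.003  0.067] z [0.041 0.091] rect [ 0.655 -0.005] [0.011 0.034] 87.4
scene gourd@[232. 186.] 46 mean [ 0.37  -0.234  0.073] z [0.058 0.091] rect [ 0.369 -0.235] [0.014 0.023] 18.1
scene gourd@[222. 205.] 45 mean [ 0.446 -0.225  0.072] z [0.056 0.091] rect [ 0.446 -0.226] [0.016 0.025] 19.2
scene gourd@[135. 241.] 30 mean [ 0.641 -0.363  0.071] z [0.064 0.075] rect [ 0.64  -0.363] [0.013 0.027] 83.5
scene hoodroof none
scene basketrim 8 mean [0.479 0.14  0.038] z [0.036 0.044] rect [0.47  0.167] [0.072 0.14 ] 36.4
side ybox 544 mean [0.41  0.248 0.054] z [0.049 0.058] rect [0.421 0.262] [0.12  0.123] 3.9
side lever 3063 mean [ 0.539 -0.681  0.09 ] z [0.086 0.094] rect [ 0.593 -0.701] [0.314 0.139] 0.3
side levertop none
side tab none
side gourd@[428. 238.] 109 mean [ 0.618 -0.39   0.069] z [0.06  0.078] rect [ 0.619 -0.389] [0.026 0.041] 19.0
side gourd@[317. 268.] 50 mean [ 0.354 -0.242  0.076] z [0.055 0.092] rect [ 0.357 -0.241] [0.018 0.019] 84.0
side hoodroof none
side basketrim 50 mean [0.477 0.105 0.041] z [0.035 0.046] rect [0.423 0.166] [0.052 0.204] 47.9
```

View pics/wrist0.png

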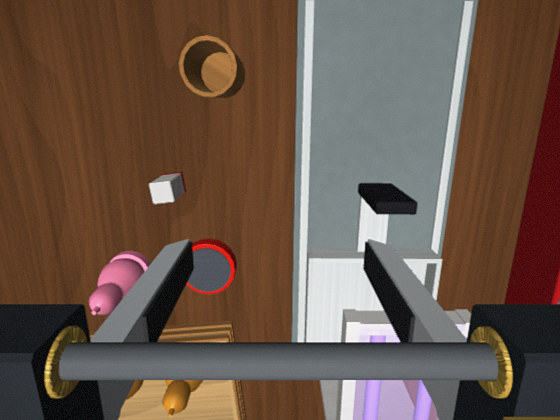

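The wrist view shows the tray rail running along about +y. The tab is at (388,198), the cup at (208,66), the seal at (166,188) and the tin at (208,268). My sign filters were wrong: the basket lies on the -y side and the box on the +y side. I'll measure again.

Run:
```python
from m import *
for n in ['scene','side']:
    f=load(n); W=cloud(f); M=masks(f)
    x,y,z=W[...,0],W[...,1],W[...,2]
    ok=np.isfinite(z); hsv=cv2.cvtColor(f['color'],cv2.COLOR_RGB2HSV)
    def rep(name,m):
        P=W[m&ok]
        if len(P)<5: print(n,name,'none');return
        r=cv2.minAreaRect(P[:,:2].astype(np.float32))
        print(n,name,len(P),'mean',P.mean(0).round(3),'z',np.percentile(P[:,2],[2,98]).round(3),'rect',np.round(r[0],3),np.round(r[1],3),round(r[2],1))
    rep('lever',M['red']&(z>.07)&(z<.115)&(y>0.15)&(y<.4)&(x<.6)&(x>.3))
    rep('levertop',M['red']&(z>.098)&(z<.108)&(y>0.15)&(y<.4)&(x<.6)&(x>.3))
    m=M['black']|(hsv[...,2]<70)
    rep('tab',m&(z>.05)&(z<.097)&(x>.6)&(x<.72)&(y>-.05)&(y<.06))
    rep('tabtop',m&(z>.088)&(z<.097)&(x>.6)&(x<.72)&(y>-.05)&(y<.06))
    rep('roof',(z>.145)&(z<.160)&(x>.5)&(x<.8)&(y<-.0)&(y>-.4)&(f['color'].min(-1)>140))
    rep('wood',(z>.035)&(z<.047)&(x>.25)&(x<.55)&(y<-.1)&(y>-.42)&(hsv[...,0]>10)&(hsv[...,0]<24)&(hsv[...,1]<170)&(hsv[...,2]>150))
    # all tall things
    b=(z>.012)&(z<.1)&(x>.2)&(x<.62)&(y>-.5)&(y<.2)
    for nm,sel in [('gourdup',(hsv[...,0]>=10)&(hsv[...,0]<24)&(hsv[...,1]>170)),('pink',(hsv[...,0]>155)&(hsv[...,0]<178)&(hsv[...,1]>60)),('blue',(hsv[...,0]>100)&(hsv[...,0]<130)&(hsv[...,1]>120))]:
        lo=.050 if nm=='gourdup' else .012
        nn,L,st,c=cv2.connectedComponentsWithStats((b&sel&(z>lo)).astype(np.uint8))
        for i in range(1,nn):
            if st[i,4]>15: rep(nm+'@%s'%c[i].round(),(L==i))
    rep('stemtop',b)
    g=(f['color'].min(-1)>130)&(hsv[...,1]<50)
    rep('seal',g&(z>.04)&(z<.05)&(x>.4)&(x<.6)&(y>-.15)&(y<.1))
    rep('trayrim',g&(z>.038)&(z<.048)&(x>.52)&(x<.8)&(y<0)&(y>-.35))
    rep('cup',(z>.065)&(z<.08)&(x>.45)&(x<.65)&(y>.05)&(y<.2))
```

```text
scene lever 282 mean [0.45  0.265 0.091] z [0.07  0.103] rect [0.452 0.261] [0.039 0.095] 83.7
scene levertop 158 mean [0.451 0.266 0.1  ] z [0.098 0.103] rect [0.452 0.266] [0.096 0.014] 4.9
scene tab 176 mean [ 0.658 -0.004  0.077] z [0.052 0.093] rect [ 0.655 -0.005] [0.011 0.034] 88.4
scene tabtop 66 mean [ 0.654 -0.005  0.091] z [0.088 0.093] rect [ 0.655 -0.005] [0.011 0.034] 89.8
scene roof 2852 mean [ 0.655 -0.162  0.151] z [0.147 0.154] rect [ 0.651 -0.165] [0.174 0.103] 89.3
scene wood 265 mean [ 0.42  -0.277  0.037] z [0.035 0.042] rect [ 0.409 -0.273] [0.19  0.177] 4.9
scene gourdup@[232. 187.] 120 mean [ 0.369 -0.234  0.068] z [0.051 0.091] rect [ 0.367 -0.233] [0.023 0.031] 40.9
scene gourdup@[222. 206.] 126 mean [ 0.446 -0.224  0.068] z [0.05  0.089] rect [ 0.444 -0.225] [0.023 0.031] 39.9
scene pink@[168. 181.] 265 mean [ 0.398 -0.434  0.044] z [0.015 0.08 ] rect [ 0.396 -0.437] [0.035 0.044] 29.9
scene blue@[223. 160.] 252 mean [ 0.251 -0.331  0.045] z [0.014 0.08 ] rect [ 0.25  -0.332] [0.035 0.044] 27.3
scene stemtop 5149 mean [ 0.468 -0.189  0.032] z [0.012 0.08 ]
[... 1106 characters left out ...]
] 312 mean [ 0.365 -0.122  0.046] z [0.016 0.083] rect [ 0.366 -0.118] [0.035 0.046] 33.8
side pink@[394. 317.] 402 mean [ 0.376 -0.449  0.047] z [0.017 0.082] rect [ 0.38  -0.446] [0.038 0.047] 14.3
side blue@[318. 332.] 422 mean [ 0.23  -0.347  0.049] z [0.015 0.083] rect [ 0.233 -0.344] [0.035 0.045] 32.8
side stemtop 7470 mean [ 0.455 -0.233  0.035] z [0.013 0.082] rect [ 0.482 -0.148] [0.677 0.413] 74.2
side seal 96 mean [ 0.504 -0.057  0.043] z [0.04  0.048] rect [ 0.517 -0.056] [0.061 0.218] 50.8
side trayrim 269 mean [ 0.609 -0.162  0.042] z [0.038 0.047] rect [ 0.635 -0.167] [0.122 0.178] 1.2
side cup 115 mean [0.49  0.105 0.071] z [0.065 0.077] rect [0.491 0.105] [0.049 0.047] 58.6
```

Measurements that agree between both views:
- **Isolator:** axis at (0.424, 0.263), yaw about 4.5°, lever on.
- **Tray tab:** (0.655, -0.005), top at 0.092.
- **Hood roof:** z 0.151, aligned with world y.
- **Gourds:** about (0.362, -0.240) and (0.438, -0.230).

I'll push the lever off with closed fingertips.

>>> send_rows([
  [[0, 0.25, -0.08, 0, 0], [0, 0.5, -0.16, 0, 0], [0, 0.73, -0.25, 0, 0], [0, 0.73, -0.25, 0, 0]],
], force=20)

```text
clock: 0.55
ee_pos: [0.5112, 0.1125, 0.3026]
ee_rot: [[-0.003, 1.0, -0.0], [1.0, 0.003, 0.0], [0.0, -0.0, -1.0]]
force: [0.0, -0.2, -1.1]
gripper_width: 0.695
grip_force: 0.0
```

>>> send_rows([
  [[0, 0.25, -0.08, 0, 0], [0, 0.5, -0.16, 0, 0], [0, 0.73, -0.25, 0, 0], [0, 0.73, -0.25, 0, 0]],
])

```text
clock: 0.95
ee_pos: [0.4739, 0.2215, 0.3025]
ee_rot: [[-0.003, 1.0, -0.0], [1.0, 0.003, 0.0], [0.0, -0.0, -1.0]]
force: [0.6, -0.2, -0.2]
gripper_width: 0.354
grip_force: 0.0
```

>>> send_rows([
  [[0, 0, 0, 0.3, 0], [0, 0, 0, 0.6, 0], [0, 0, 0, 0.83, 0], [0, 0, 0, 0.83, 0]],
])

```text
clock: 1.35
ee_pos: [0.4739, 0.2176, 0.1742]
ee_rot: [[0.001, 1.0, -0.007], [1.0, -0.001, -0.003], [-0.003, -0.007, -1.0]]
force: [-0.3, -1.0, 0.3]
gripper_width: 0.019
grip_force: 0.0
```

>>> send_rows([
  [[0, 0.26, -0.01, 0, 0], [0, 0.36, -0.04, 0, 0], [0, 0.49, -0.1, 0, 0], [0, 0.59, -0.17, 0, 0], [0, 0.66, -0.2, 0, 0]],
])

```text
clock: 1.85
ee_pos: [0.4447, 0.3188, 0.1796]
ee_rot: [[-0.001, 1.0, 0.001], [1.0, 0.001, 0.001], [0.001, 0.001, -1.0]]
force: [-0.2, -0.6, 0.1]
gripper_width: 0.003
grip_force: 0.0
```

>>> send_rows([
  [[0, 0, 0, 0, 0], [0, 0.1, 0.15, 0, 0], [0, 0.1, 0.15, -0.35, 0], [0, 0.1, 0.15, -0.7, 0], [0, 0.1, 0.15, -0.7, 0]],
])

```text
clock: 2.35
ee_pos: [0.4691, 0.3329, 0.2898]
ee_rot: [[0.0, 1.0, 0.008], [1.0, -0.0, 0.005], [0.005, 0.008, -1.0]]
force: [0.2, 0.6, 1.6]
gripper_width: 0.004
grip_force: 0.0
```

```bash
cat > lever.py <<'E'
from m import *
def lever():
    for n in ['scene','side']:
        f=grab(n); W=cloud(f); M=masks(f); x,y,z=W[...,0],W[...,1],W[...,2]
        P=W[M['red']&(z>.09)&(z<.108)&(y>0.15)&(y<.4)&(x<.6)&(x>.3)]
        if len(P)>5:
            r=cv2.minAreaRect(P[:,:2].astype(np.float32)); c=P[:,:2].mean(0)-[.424,.263]
            print(n,len(P),np.round(r[0],3),np.round(r[1],3),'mean dir deg',np.degrees(np.arctan2(c[1],c[0])))
            q=P[:,:2]-P[:,:2].mean(0); v=np.linalg.svd(q,full_matrices=False)[2][0]; print('axis deg',np.degrees(np.arctan2(v[1],v[0])))
lever()
E
python3 lever.py
```

```text
scene 240 [0.425 0.292] [0.016 0.094] mean dir deg 85.4708947453555
axis deg 94.89742901679172
side 103 [0.42  0.286] [0.021 0.094] mean dir deg 108.88355632718628
axis deg -84.15418617014863
```

The lever is off, at 95° world, which is the box's +y. Next I go behind the tray tab and push it out along +y.

>>> send_rows([
  [[0, -0.28, 0.14, 0, 0], [0, -0.56, 0.28, 0, 0], [0, -0.83, 0.41, 0, 0], [0, -0.83, 0.41, 0, 0]],
])

```text
clock: 2.85
ee_pos: [0.5305, 0.2039, 0.2816]
ee_rot: [[0.005, 1.0, -0.002], [1.0, -0.005, -0.001], [-0.001, -0.002, -1.0]]
force: [-0.1, 0.9, 0.3]
gripper_width: 0.005
grip_force: 0.0
```

>>> send_rows([
  [[0, -0.28, 0.14, 0, 0], [0, -0.56, 0.28, 0, 0], [0, -0.83, 0.41, 0, 0], [0, -0.83, 0.41, 0, 0]],
])

```text
clock: 3.25
ee_pos: [0.5916, 0.0797, 0.2815]
ee_rot: [[0.004, 1.0, -0.002], [1.0, -0.004, -0.001], [-0.001, -0.002, -1.0]]
force: [0.1, 0.8, -1.1]
gripper_width: 0.006
grip_force: 0.0
```

>>> send_rows([
  [[0, -0.28, 0.14, 0, 0], [0, -0.56, 0.28, 0, 0], [0, -0.83, 0.41, 0, 0], [0, -0.83, 0.41, 0, 0], [0, -0.83, 0.41, 0, 0]],
])

```text
clock: 3.75
ee_pos: [0.6517, -0.0406, 0.2816]
ee_rot: [[0.001, 1.0, -0.002], [1.0, -0.001, 0.001], [0.001, -0.002, -1.0]]
force: [-0.1, 0.5, -0.6]
gripper_width: 0.002
grip_force: 0.0
```

Run:
```python
from m import *
f=grab('wrist','w1.png'); s=get_state(); print(s['ee_pos'])
W=cloud(f); z=W[...,2]; x=W[...,0]; y=W[...,1]
m=(z>.085)&(z<.097)&(x>.6)&(x<.7)&(y>-.03)&(y<.03); P=W[m]; r=cv2.minAreaRect(P[:,:2].astype(np.float32)); print(len(P),r,P[:,2].mean())
```

```text
[ 0.65160592 -0.03964423  0.28213035]
735 ((0.6521784067153931, -0.007190200500190258), (0.036085568368434906, 0.011671770364046097), 0.07850345224142075) 0.0909941961343217
```

>>> send_rows([
  [[0, 0, 0, 0.3, 0], [0, 0, 0, 0.6, 0], [0, 0, 0, 0.77, 0], [0, 0, 0, 0.77, 0]],
])

```text
clock: 4.2
ee_pos: [0.6503, -0.0386, 0.1638]
ee_rot: [[-0.002, 1.0, -0.007], [1.0, 0.002, 0.001], [0.001, -0.007, -1.0]]
force: [-1.0, -0.7, -0.3]
gripper_width: 0.007
grip_force: 0.0
```

>>> send_rows([
  [[0, 0.14, 0, 0, 0], [0, 0.25, 0, 0, 0], [0, 0.4, 0, 0, 0], [0, 0.55, 0, 0, 0], [0, 0.7, 0, 0, 0]],
])

```text
clock: 4.7
ee_pos: [0.6522, 0.0662, 0.1695]
ee_rot: [[-0.001, 1.0, 0.002], [1.0, 0.001, -0.0], [-0.0, 0.002, -1.0]]
force: [1.5, -2.8, -1.2]
gripper_width: 0.002
grip_force: 1.4
```

>>> send_rows([
  [[0, 0.15, 0, 0, 0], [0, 0.3, 0, 0, 0], [0, 0.45, 0, 0, 0], [0, 0.6, 0, 0, 0], [0, 0.64, 0, 0, 0]],
])

```text
clock: 5.2
ee_pos: [0.6524, 0.156, 0.1695]
ee_rot: [[-0.0, 1.0, 0.0], [1.0, 0.0, -0.014], [-0.014, 0.0, -1.0]]
force: [-6.7, -74.3, 12.1]
gripper_width: 0.004
grip_force: 37.0
```

The tray reached its stop (force spike, TCP y 0.156). I back off, lift and go to the basket.

>>> send_rows([
  [[0, -0.15, 0, 0, 0], [0, -0.15, 0, 0, 0], [0, -0.15, 0, -0.3, 0], [0, -0.15, 0, -0.6, 0], [0, -0.15, 0, -0.87, 0]],
])

```text
clock: 5.7
ee_pos: [0.6515, 0.1394, 0.302]
ee_rot: [[-0.001, 1.0, 0.002], [1.0, 0.001, 0.001], [0.001, 0.002, -1.0]]
force: [0.4, 0.0, 1.5]
gripper_width: 0.005
grip_force: 0.0
```

>>> send_rows([
  [[0.5, -0.28, -0.18, 0, 0], [0.8, -0.56, -0.36, 0, 0], [1, -0.83, -0.55, 0, 0], [1, -0.83, -0.55, 0, 0]],
])

```text
clock: 6.1
ee_pos: [0.5672, 0.0113, 0.3]
ee_rot: [[0.002, 1.0, 0.002], [1.0, -0.002, -0.0], [-0.0, 0.002, -1.0]]
force: [-0.4, 0.5, 0.4]
gripper_width: 0.312
grip_force: 0.0
```

>>> send_rows([
  [[1, -0.28, -0.18, 0, 0], [1, -0.56, -0.36, 0, 0], [1, -0.83, -0.55, 0, 0], [1, -0.83, -0.55, 0, 0]],
])

```text
clock: 6.5
ee_pos: [0.4853, -0.1131, 0.2996]
ee_rot: [[0.003, 1.0, 0.002], [1.0, -0.003, -0.001], [-0.001, 0.002, -1.0]]
force: [-0.5, 0.2, -0.2]
gripper_width: 0.647
grip_force: 0.0
```

>>> send_rows([
  [[1, -0.28, -0.18, 0, 0], [1, -0.56, -0.36, 0, 0], [1, -0.83, -0.55, 0, 0], [1, -0.83, -0.55, 0, 0], [1, -0.83, -0.55, 0, 0]],
])

```text
clock: 7.0
ee_pos: [0.4051, -0.2352, 0.299]
ee_rot: [[0.001, 1.0, 0.002], [1.0, -0.001, -0.0], [-0.0, 0.002, -1.0]]
force: [0.9, 0.4, 0.3]
gripper_width: 0.998
grip_force: 0.0
```

Run:
```python
from m import *
f=grab('wrist','w2.png'); print(get_state()['ee_pos'])
g=grab('scene','scene1.png'); 
W=cloud(g); z=W[...,2];x=W[...,0];y=W[...,1]; c=g['color'].min(-1)
m=(z>.038)&(z<.048)&(x>.54)&(x<.77)&(y<.13)&(y>-.2)&(c>120); P=W[m]; print('tray rim',cv2.minAreaRect(P[:,:2].astype(np.float32)))
m=(z>.085)&(z<.097)&(x>.6)&(x<.72)&(y>.1)&(y<.25); P=W[m]; print('tab',cv2.minAreaRect(P[:,:2].astype(np.float32)))
a=cv2.imread('pics/w2.png');b=cv2.imread('pics/scene1.png'); cv2.imwrite('pics/c1.png',cv2.resize(np.hstack([a,b]),(800,300)))
```

```text
[ 0.40546496 -0.23454586  0.29884343]
tray rim ((0.6519864797592163, 0.02505727857351303), (0.1513175070285797, 0.1433797925710678), 89.96131134033203)
tab ((0.6539396047592163, 0.17021414637565613), (0.011689421720802784, 0.03570549935102463), 89.59025573730469)
```

View pics/c1.png

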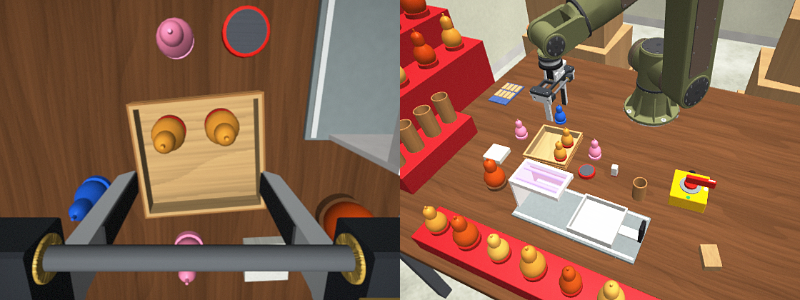

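The composite shows the tray out, with its tab at the far end, and the lever off. The two gourds stand in the basket at wrist (168,130) and (221,127), in half-size pixels. Next I refine the gourd centres and check the tab.

```bash
cat > gourds.py <<'E'
from m import *
from scipy.optimize import least_squares
def gourds(f,box=(.3,.52,-.38,-.16),base=0.005):
    W=cloud(f); x,y,z=W[...,0],W[...,1],W[...,2]
    hsv=cv2.cvtColor(f['color'],cv2.COLOR_RGB2HSV); m=(hsv[...,0]>=8)&(hsv[...,0]<26)&(hsv[...,1]>190)
    m&=(x>box[0])&(x<box[1])&(y>box[2])&(y<box[3])&(z>base+.053)&(z<base+.077)
    nn,L,st,c=cv2.connectedComponentsWithStats(m.astype(np.uint8))
    for i in range(1,nn):
        if st[i,4]<40: continue
        P=W[L==i]
        r=least_squares(lambda q:np.hypot(P[:,0]-q[0],P[:,1]-q[1])-.0135,P[:,:2].mean(0),loss='soft_l1',f_scale=.002)
        print('gourd',st[i,4],c[i].round(),'centre',r.x.round(4),'rms',np.sqrt(np.mean(r.fun**2)).round(4),'z',P[:,2].min().round(3),P[:,2].max().round(3))
if __name__=='__main__':
    for n in ['wrist','scene','side']:
        print(n); gourds(load(n) if n!='side' else grab(n))
    f=load('side'); W=cloud(f); x,y,z=W[...,0],W[...,1],W[...,2]
    m=(z>.085)&(z<.097)&(x>.6)&(x<.72)&(y>.1)&(y<.25); P=W[m]; print('tab side',len(P), cv2.minAreaRect(P[:,:2].astype(np.float32)) if len(P)>4 else 0)
    m=(z>.038)&(z<.048)&(x>.54)&(x<.77)&(y<.13)&(y>-.1)&(f['color'].min(-1)>120); P=W[m]; print('rim',P[:,:2].min(0),P[:,:2].max(0))
E
python3 gourds.py
```

```text
wrist
gourd 330 [312. 183.] centre [ 0.4392 -0.2305] rms 0.0016 z 0.062 0.082
gourd 346 [231. 195.] centre [ 0.362  -0.2404] rms 0.0018 z 0.061 0.082
scene
gourd 41 [222. 205.] centre [ 0.4378 -0.2283] rms 0.0014 z 0.058 0.08
side
tab side 15 ((0.6411817669868469, 0.1670244336128235), (0.01468797866255045, 0.011716514825820923), 72.29283905029297)
rim [0.57819091 0.01756165] [0.723372   0.09910908]
```

>>> send_rows([
  [[0.53, 0.03, 0.225, 0.1, 0], [0.53, 0.03, 0.225, 0.1, 0], [0.53, 0.03, 0.225, 0.1, 0], [0.53, 0.03, 0.225, 0.4, 0], [0.53, 0.03, 0.225, 0.65, 0]],
])

```text
clock: 7.65
ee_pos: [0.4382, -0.2305, 0.2003]
ee_rot: [[-0.001, 1.0, 0.002], [1.0, 0.001, -0.001], [-0.001, 0.002, -1.0]]
force: [0.5, -0.4, -1.4]
gripper_width: 0.614
grip_force: 0.0
```

Run:
```python
from h import *
s=get_state(); print(s['ee_pos'],s['gripper_width'],s['ee_rot'][:,2])
```

```text
[ 0.43817065 -0.23050011  0.20028687] 0.6144342953564889 [ 0.00173325 -0.00114241 -0.99999785]
```

>>> send_rows([
  [[0.53, 0, 0, 0, 0], [0.53, 0, 0, 0.15, 0], [0.53, 0, 0, 0.33, 0], [0.53, 0, 0, 0.33, 0]],
])

```text
clock: 8.05
ee_pos: [0.4378, -0.2306, 0.1508]
ee_rot: [[-0.0, 1.0, -0.002], [1.0, 0.0, 0.001], [0.001, -0.002, -1.0]]
force: [0.1, -0.9, 0.4]
gripper_width: 0.534
grip_force: 0.0
```

>>> send_rows([
  [[0, 0, 0, 0, 0], [0, 0, 0, 0, 0], [0, 0, 0, 0, 0], [0, 0, 0, 0, 0], [0, 0, 0, 0, 0]],
], force=15)

```text
clock: 8.55
ee_pos: [0.4386, -0.2313, 0.1524]
ee_rot: [[0.0, 1.0, 0.002], [1.0, -0.0, -0.001], [-0.001, 0.002, -1.0]]
force: [-2.4, 0.4, 8.1]
gripper_width: 0.28
grip_force: 15.0
```

>>> send_rows([
  [[0, 0, 0, 0, 0], [0, 0, 0, -0.2, 0], [0, 0, 0, -0.5, 0], [0, 0, 0, -0.8, 0], [0, 0, 0, -0.9, 0]],
])

```text
clock: 9.05
ee_pos: [0.4388, -0.2313, 0.291]
ee_rot: [[-0.0, 1.0, 0.005], [1.0, 0.0, -0.003], [-0.003, 0.005, -1.0]]
force: [-0.6, -0.5, -1.3]
gripper_width: 0.286
grip_force: 15.0
```

>>> send_rows([
  [[0, 0.2, 0, -0.27, 0], [0, 0.45, 0.05, -0.27, 0], [0, 0.7, 0.15, -0.27, 0], [0, 0.95, 0.2, -0.27, 0], [0, 1, 0.2, -0.27, 0]],
])

```text
clock: 9.55
ee_pos: [0.4685, -0.0782, 0.3271]
ee_rot: [[-0.003, 1.0, 0.0], [1.0, 0.003, 0.0], [0.0, 0.0, -1.0]]
force: [0.2, -1.1, -0.3]
gripper_width: 0.284
grip_force: 15.0
```

>>> send_rows([
  [[0, 0.2, 0.2, 0, 0], [0, 0.4, 0.45, 0, 0], [0, 0.55, 0.75, 0, 0], [0, 0.58, 1, 0, 0], [0, 0.58, 1, 0, 0]],
])

```text
clock: 10.05
ee_pos: [0.6207, 0.0065, 0.3246]
ee_rot: [[-0.001, 1.0, -0.002], [1.0, 0.001, 0.0], [0.0, -0.002, -1.0]]
force: [0.0, 0.1, -1.2]
gripper_width: 0.287
grip_force: 15.0
```

Run:
```python
from h import *
f=grab('wrist','w3.png'); s=get_state(); print(s['ee_pos'],s['gripper_width'],s['force'])
W=cloud(f); x,y,z=W[...,0],W[...,1],W[...,2]
m=(z>.085)&(z<.097)&(x>.6)&(x<.72)&(y>.1)&(y<.25); P=W[m]; print('tab',len(P), cv2.minAreaRect(P[:,:2].astype(np.float32)) if len(P)>4 else 0)
g=(f['color'].min(-1)>130)
m=(z>.012)&(z<.028)&g&(x>.56)&(x<.74)&(y>-.06)&(y<.12);P=W[m];print('floor',len(P),P.min(0),P.max(0),np.median(P[:,2]))
m=(z>.036)&(z<.050)&g&(x>.56)&(x<.74)&(y>-.08)&(y<.12);P=W[m];print('rim',len(P),P.min(0),P.max(0),np.median(P[:,2]))
```

```text
[0.61913954 0.0059014  0.32514242] 0.2847030114752387 [-0.22688239  0.0495677  -1.43543674]
tab 178 ((0.6528504490852356, 0.16379280388355255), (0.002016534795984626, 0.03502342477440834), 89.65735626220703)
floor 15141 [ 0.56839985 -0.05785824  0.01200105] [0.73406186 0.11999439 0.02799405] 0.019444988274146258
rim 2451 [ 0.58243692 -0.05106779  0.03600971] [0.7231379  0.09954587 0.04523288] 0.04231420707674094
```

View pics/w3.png

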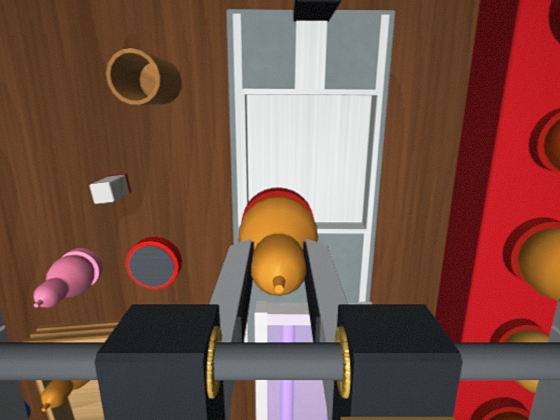

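The tray is fully out: rim centre at y 0.024, which is hood +0.180. The gourd hangs upright at (280,240) over the tray. I lower it.

>>> send_rows([
  [[0, 0, 0.02, 0.3, 0], [0, 0, 0.02, 0.55, 0], [0, 0, 0.02, 0.75, 0], [0, 0, 0.02, 0.85, 0], [0, 0, 0.02, 0.85, 0]],
])

```text
clock: 10.6
ee_pos: [0.6204, 0.0054, 0.1982]
ee_rot: [[0.001, 1.0, -0.002], [1.0, -0.001, 0.0], [0.0, -0.002, -1.0]]
force: [0.1, 0.6, -0.9]
gripper_width: 0.282
grip_force: 15.0
```

>>> send_rows([
  [[0, 0, 0, 0.06, 0], [0, 0, 0, 0.12, 0], [0, 0, 0, 0.18, 0], [0, 0, 0, 0.18, 0]],
])

```text
clock: 11.0
ee_pos: [0.6209, 0.006, 0.171]
ee_rot: [[-0.0, 1.0, -0.002], [1.0, 0.0, 0.0], [0.0, -0.002, -1.0]]
force: [0.2, -0.3, -0.7]
gripper_width: 0.282
grip_force: 15.0
```

>>> send_rows([
  [[0, 0, 0, 0.01, 0], [0, 0, 0, 0.02, 0], [0, 0, 0, 0.025, 0], [0, 0, 0, 0.025, 0]],
])

```text
clock: 11.4
ee_pos: [0.6213, 0.006, 0.1685]
ee_rot: [[-0.0, 1.0, 0.0], [1.0, 0.0, -0.0], [-0.0, 0.0, -1.0]]
force: [-0.7, 0.4, -0.5]
gripper_width: 0.285
grip_force: 15.0
```

>>> send_rows([
  [[0.53, 0, 0, 0, 0], [0.53, 0, 0, 0, 0], [0.53, 0, 0, 0, 0], [0.53, 0, 0, 0, 0], [0.53, 0, 0, 0, 0]],
])

```text
clock: 11.9
ee_pos: [0.6213, 0.006, 0.1685]
ee_rot: [[-0.0, 1.0, 0.0], [1.0, 0.0, -0.0], [-0.0, 0.0, -1.0]]
force: [-0.4, -0.4, -0.3]
gripper_width: 0.53
grip_force: 0.0
```

>>> send_rows([
  [[0.53, 0, 0, -0.2, 0], [0.53, 0, 0, -0.5, 0], [0.53, 0, 0, -0.8, 0], [0.53, 0, 0, -0.95, 0], [0.53, 0, 0, -0.95, 0]],
])

```text
clock: 12.4
ee_pos: [0.6218, 0.006, 0.3149]
ee_rot: [[-0.0, 1.0, 0.006], [1.0, 0.0, -0.0], [-0.0, 0.006, -1.0]]
force: [0.8, 0.2, -0.2]
gripper_width: 0.527
grip_force: 0.0
```

Run:
```python
from gourds import *
print(get_state()['ee_pos'])
f=grab('side','side2.png'); gourds(f); gourds(f,(.55,.75,-.1,.12),.02)
f=grab('scene','scene2.png'); gourds(f); gourds(f,(.55,.75,-.1,.12),.02)
f=grab('wrist','w4.png');gourds(f,(.55,.75,-.1,.12),.02)
```

```text
[0.62177243 0.00598214 0.31488997]
gourd 46 [275. 282.] centre [0.6199 0.0087] rms 0.0013 z 0.074 0.097
gourd 335 [277. 188.] centre [0.6213 0.0067] rms 0.0016 z 0.076 0.097
```

Gourd 1 stands in the tray, but the basket gourd wasn't found, so I look.

Run:
```python
import cv2,numpy as np
a=cv2.imread('pics/side2.png')[180:400,180:520];b=cv2.imread('pics/scene2.png')[120:340,80:420]
cv2.imwrite('pics/c2.png',cv2.resize(np.hstack([a,b]),(800,260),interpolation=cv2.INTER_CUBIC))
```

```text
(no output)
```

View pics/c2.png

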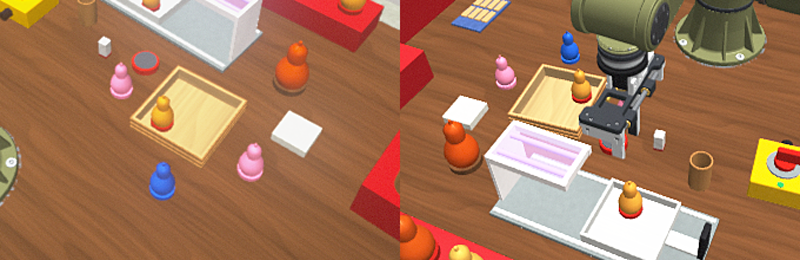

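The second gourd still stands in the basket, at side crop (162,113), and the first stands in the tray. I go back and remeasure from above.

>>> send_rows([
  [[0.53, -0.2, -0.2, 0, 0], [0.53, -0.4, -0.4, 0, 0], [0.53, -0.6, -0.6, 0, 0], [0.53, -0.8, -0.75, 0, 0], [0.53, -0.8, -0.75, 0, 0]],
])

```text
clock: 13.05
ee_pos: [0.5066, -0.1164, 0.3097]
ee_rot: [[0.003, 1.0, -0.002], [1.0, -0.003, 0.0], [0.0, -0.002, -1.0]]
force: [-0.3, 0.2, -0.1]
gripper_width: 0.53
grip_force: 0.0
```

>>> send_rows([
  [[0.53, -0.2, -0.2, 0, 0], [0.53, -0.4, -0.4, 0, 0], [0.53, -0.6, -0.6, 0, 0], [0.53, -0.8, -0.75, 0, 0], [0.53, -0.8, -0.75, 0, 0]],
])

```text
clock: 13.55
ee_pos: [0.3945, -0.236, 0.3099]
ee_rot: [[0.003, 1.0, -0.002], [1.0, -0.003, 0.001], [0.001, -0.002, -1.0]]
force: [0.7, -0.5, -0.2]
gripper_width: 0.526
grip_force: 0.0
```

Run:
```python
from gourds import *
f=grab('wrist','w5.png');print(get_state()['ee_pos'],get_state()['ee_rot'][:,2]); gourds(f,(.28,.52,-.38,-.16),.005)
```

```text
[ 0.39557669 -0.23482776  0.30993892] [-0.00133222  0.00102299 -0.99999859]
gourd 275 [244. 188.] centre [ 0.3625 -0.2409] rms 0.0015 z 0.06 0.082
```

>>> send_rows([
  [[0.53, -0.04, -0.22, 0.1, 0], [0.53, -0.04, -0.22, 0.4, 0], [0.53, -0.04, -0.22, 0.65, 0], [0.53, -0.04, -0.22, 0.7, 0], [0.53, -0.04, -0.22, 0.7, 0]],
])

```text
clock: 14.1
ee_pos: [0.3637, -0.2393, 0.2053]
ee_rot: [[-0.001, 1.0, -0.002], [1.0, 0.001, 0.002], [0.002, -0.002, -1.0]]
force: [0.2, -0.2, 1.1]
gripper_width: 0.529
grip_force: 0.0
```

>>> send_rows([
  [[0.53, 0, 0, 0.15, 0], [0.53, 0, 0, 0.3, 0], [0.53, 0, 0, 0.36, 0], [0.53, 0, 0, 0.36, 0]],
])

```text
clock: 14.5
ee_pos: [0.3637, -0.24, 0.1523]
ee_rot: [[-0.0, 1.0, -0.0], [1.0, 0.0, 0.0], [0.0, -0.0, -1.0]]
force: [-0.3, 0.4, 0.1]
gripper_width: 0.53
grip_force: 0.0
```

>>> send_rows([
  [[0, 0, 0, 0, 0], [0, 0, 0, 0, 0], [0, 0, 0, 0, 0], [0, 0, 0, 0, 0], [0, 0, 0, 0, 0]],
])

```text
clock: 15.0
ee_pos: [0.3634, -0.2402, 0.1524]
ee_rot: [[0.0, 1.0, 0.001], [1.0, -0.0, -0.001], [-0.001, 0.001, -1.0]]
force: [-2.1, 0.3, 4.9]
gripper_width: 0.281
grip_force: 15.0
```

>>> send_rows([
  [[0, 0, 0, 0, 0], [0, 0, 0, -0.2, 0], [0, 0, 0, -0.5, 0], [0, 0, 0, -0.8, 0], [0, 0, 0, -1, 0]],
])

```text
clock: 15.5
ee_pos: [0.3633, -0.24, 0.3048]
ee_rot: [[-0.0, 1.0, 0.002], [1.0, 0.0, -0.002], [-0.002, 0.002, -1.0]]
force: [0.6, -0.7, -1.6]
gripper_width: 0.284
grip_force: 15.0
```

>>> send_rows([
  [[0, 0.2, 0, -0.17, 0], [0, 0.45, 0.1, -0.17, 0], [0, 0.7, 0.2, -0.17, 0], [0, 0.95, 0.33, -0.17, 0], [0, 1, 0.33, -0.17, 0]],
])

```text
clock: 16.0
ee_pos: [0.4137, -0.0872, 0.3273]
ee_rot: [[-0.003, 1.0, -0.0], [1.0, 0.003, 0.001], [0.001, -0.0, -1.0]]
force: [0.1, -0.6, -0.7]
gripper_width: 0.283
grip_force: 15.0
```

>>> send_rows([
  [[0, 0.2, 0.2, 0, 0], [0, 0.45, 0.4, 0, 0], [0, 0.7, 0.6, 0, 0], [0, 0.92, 0.81, 0, 0], [0, 0.92, 0.81, 0, 0]],
])

```text
clock: 16.5
ee_pos: [0.5361, 0.0507, 0.3261]
ee_rot: [[-0.003, 1.0, -0.002], [1.0, 0.003, 0.0], [0.0, -0.002, -1.0]]
force: [-0.0, -1.1, -0.9]
gripper_width: 0.284
grip_force: 15.0
```

>>> send_rows([
  [[0, 0, 0.25, 0, 0], [0, 0, 0.5, 0, 0], [0, 0, 0.8, 0, 0], [0, 0, 1, 0, 0], [0, 0, 1, 0, 0]],
])

```text
clock: 17.0
ee_pos: [0.6861, 0.0466, 0.3249]
ee_rot: [[0.001, 1.0, -0.003], [1.0, -0.001, -0.0], [-0.0, -0.003, -1.0]]
force: [-0.2, 0.5, -1.7]
gripper_width: 0.285
grip_force: 15.0
```

Run:
```python
from gourds import *
print(get_state()['ee_pos']); f=grab('side'); gourds(f,(.55,.68,-.1,.12),.02)
f=grab('scene'); gourds(f,(.55,.75,-.1,.12),.02)
```

```text
[0.6860715  0.04662579 0.32485798]
```

Run:
```python
from m import *
for n in ['scene','side']:
    f=load(n); W=cloud(f); x,y,z=W[...,0],W[...,1],W[...,2]
    hsv=cv2.cvtColor(f['color'],cv2.COLOR_RGB2HSV); m=(hsv[...,0]>=3)&(hsv[...,0]<26)&(hsv[...,1]>150)&(x>.55)&(x<.76)&(y>-.1)&(y<.12)&(z>.03)&(z<.25)
    nn,L,st,c=cv2.connectedComponentsWithStats(m.astype(np.uint8))
    for i in range(1,nn):
        if st[i,4]>15: P=W[L==i]; print(n,st[i,4],c[i].round(),P.mean(0).round(3),P.min(0).round(3),P.max(0).round(3))
f=load('scene');cv2.imwrite('pics/c3.png',cv2.resize(cv2.cvtColor(f['color'],cv2.COLOR_RGB2BGR)[190:340,160:400],(640,400)))
```

```text
scene 384 [280. 278.] [0.696 0.057 0.214] [0.67  0.027 0.185] [0.709 0.072 0.25 ]
scene 161 [274. 295.] [0.643 0.016 0.057] [ 0.619 -0.011  0.03 ] [0.709 0.066 0.179]
side 240 [314. 119.] [0.675 0.035 0.213] [0.659 0.019 0.185] [0.699 0.067 0.249]
side 167 [307. 175.] [ 0.609 -0.001  0.069] [ 0.595 -0.017  0.037] [0.632 0.018 0.105]
```

View pics/c3.png

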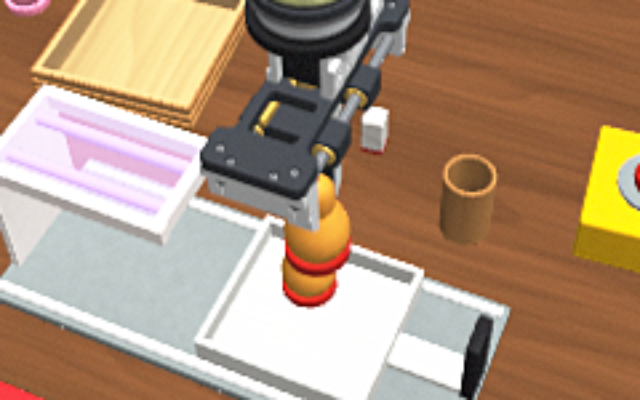

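Gourd 1 is still in place under the held one. I lower gourd 2.

>>> send_rows([
  [[0, 0.02, -0.02, 0.3, 0], [0, 0.02, -0.02, 0.55, 0], [0, 0.02, -0.02, 0.75, 0], [0, 0.02, -0.02, 0.85, 0], [0, 0.02, -0.02, 0.85, 0]],
])

```text
clock: 17.6
ee_pos: [0.6803, 0.0507, 0.1989]
ee_rot: [[0.0, 1.0, -0.003], [1.0, -0.0, -0.0], [-0.0, -0.003, -1.0]]
force: [0.2, -0.4, -0.5]
gripper_width: 0.281
grip_force: 15.0
```

>>> send_rows([
  [[0, 0, 0, 0.08, 0], [0, 0, 0, 0.15, 0], [0, 0, 0, 0.19, 0], [0, 0, 0, 0.205, 0], [0, 0, 0, 0.205, 0]],
])

```text
clock: 18.1
ee_pos: [0.6812, 0.051, 0.169]
ee_rot: [[-0.0, 1.0, -0.0], [1.0, 0.0, -0.0], [-0.0, -0.0, -1.0]]
force: [-0.7, 0.3, 0.3]
gripper_width: 0.282
grip_force: 15.0
```

>>> send_rows([
  [[0.53, 0, 0, 0, 0], [0.53, 0, 0, 0, 0], [0.53, 0, 0, 0, 0], [0.53, 0, 0, 0, 0], [0.53, 0, 0, 0, 0]],
])

```text
clock: 18.6
ee_pos: [0.6813, 0.051, 0.1692]
ee_rot: [[-0.0, 1.0, 0.0], [1.0, 0.0, -0.0], [-0.0, 0.0, -1.0]]
force: [0.4, -0.9, 0.7]
gripper_width: 0.527
grip_force: 0.0
```

>>> send_rows([
  [[0.53, 0, 0, -0.2, 0], [0.53, 0, 0, -0.5, 0], [0.53, 0, 0, -0.8, 0], [0.53, 0, 0, -1, 0], [0.53, 0, 0, -1, 0]],
])

```text
clock: 19.1
ee_pos: [0.6818, 0.051, 0.3247]
ee_rot: [[-0.0, 1.0, 0.008], [1.0, 0.0, 0.0], [0.0, 0.008, -1.0]]
force: [-0.1, 0.1, -0.2]
gripper_width: 0.528
grip_force: 0.0
```

Run:
```python
from gourds import *
print(get_state()['ee_pos']); f=grab('wrist','w6.png'); gourds(f,(.55,.75,-.1,.12),.02)
g=grab('side','side3.png')
a=cv2.imread('pics/w6.png');b=cv2.imread('pics/side3.png'); cv2.imwrite('pics/c4.png',cv2.resize(np.hstack([a,b]),(800,300)))
```

```text
[0.68177209 0.05102973 0.32467491]
gourd 293 [275. 186.] centre [0.6818 0.0501] rms 0.0017 z 0.076 0.097
gourd 303 [214. 228.] centre [0.6213 0.0067] rms 0.0014 z 0.075 0.097
```

View pics/c4.png

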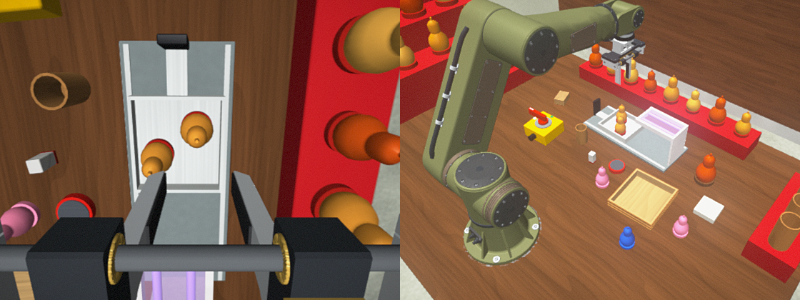

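Both gourds stand in the tray at (0.621,0.007) and (0.682,0.050), and the basket is empty. Next I go in front of the tab and push the tray home slowly.

>>> send_rows([
  [[0, 0.25, -0.05, 0, 0], [0, 0.5, -0.1, 0, 0], [0, 0.75, -0.15, 0, 0], [0, 1, -0.2, 0, 0], [0, 1, -0.2, 0, 0]],
])

```text
clock: 19.7
ee_pos: [0.6499, 0.2052, 0.317]
ee_rot: [[-0.004, 1.0, -0.003], [1.0, 0.004, -0.0], [-0.0, -0.003, -1.0]]
force: [0.8, -0.2, 0.5]
gripper_width: 0.142
grip_force: 0.0
```

>>> send_rows([
  [[0, 0.08, 0, 0.1, 0], [0, 0.08, 0, 0.4, 0], [0, 0.08, 0, 0.7, 0], [0, 0.08, 0, 0.95, 0], [0, 0.08, 0, 0.95, 0]],
])

```text
clock: 20.2
ee_pos: [0.6492, 0.2117, 0.1689]
ee_rot: [[0.001, 1.0, -0.011], [1.0, -0.001, -0.003], [-0.003, -0.011, -1.0]]
force: [-0.9, -0.5, -0.9]
gripper_width: 0.005
grip_force: 0.0
```

Run:
```python
from h import *
s=get_state(); print(s['ee_pos'],s['gripper_width'],s['force'])
```

```text
[0.64921528 0.21171285 0.168927  ] 0.004637725182400192 [-0.91039661 -0.5407394  -0.87178497]
```

>>> send_rows([
  [[0, -0.06, 0, 0, 0], [0, -0.12, 0, 0, 0], [0, -0.18, 0, 0, 0], [0, -0.24, 0, 0, 0], [0, -0.31, 0, 0, 0]],
])

```text
clock: 20.7
ee_pos: [0.6515, 0.1658, 0.1778]
ee_rot: [[0.0, 1.0, 0.002], [1.0, -0.0, 0.001], [0.001, 0.002, -1.0]]
force: [1.6, 2.1, 1.3]
gripper_width: 0.002
grip_force: 1.1
```

>>> send_rows([
  [[0, -0.08, 0, 0, 0], [0, -0.17, 0, 0, 0], [0, -0.26, 0, 0, 0], [0, -0.35, 0, 0, 0], [0, -0.44, 0, 0, 0]],
])

```text
clock: 21.2
ee_pos: [0.6511, 0.0992, 0.1766]
ee_rot: [[0.0, 1.0, -0.0], [1.0, -0.0, -0.0], [-0.0, -0.0, -1.0]]
force: [-0.4, 2.7, 1.9]
gripper_width: 0.005
grip_force: 1.2
```

>>> send_rows([
  [[0, -0.09, 0, 0, 0], [0, -0.18, 0, 0, 0], [0, -0.26, 0, 0, 0], [0, -0.33, 0, 0, 0], [0, -0.4, 0, 0, 0]],
])

```text
clock: 21.7
ee_pos: [0.6511, 0.0397, 0.1765]
ee_rot: [[-0.0, 1.0, -0.0], [1.0, 0.0, 0.0], [0.0, -0.0, -1.0]]
force: [-2.2, 2.8, -0.2]
gripper_width: 0.005
grip_force: 1.1
```

Run:
```python
from m import *
s=get_state(); print(s['ee_pos'],s['force'])
f=grab('scene','s4.png'); W=cloud(f); x,y,z=W[...,0],W[...,1],W[...,2]
g=grab('side','si4.png')
a=cv2.imread('pics/s4.png')[190:350,120:380];b=cv2.imread('pics/si4.png')[110:270,220:480]; cv2.imwrite('pics/c5.png',cv2.resize(np.hstack([a,b]),(800,246)))
```

```text
[0.65113004 0.0396612  0.17649782] [-2.23213153  2.8269312  -0.24024507]
```

View pics/c5.png

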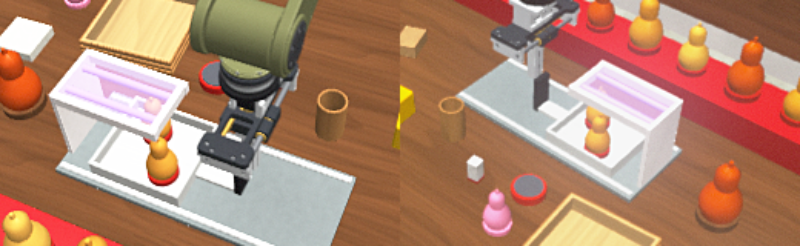

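Both gourds stand upright as they go under the hood. I continue gently to the stop.

>>> send_rows([
  [[0, -0.05, 0, 0, 0], [0, -0.1, 0, 0, 0], [0, -0.15, 0, 0, 0], [0, -0.19, 0, 0, 0], [0, -0.21, 0, 0, 0]],
])

```text
clock: 22.3
ee_pos: [0.6512, 0.0083, 0.1766]
ee_rot: [[0.0, 1.0, -0.0], [1.0, -0.0, -0.0], [-0.0, -0.0, -1.0]]
force: [-0.3, 1.6, -0.1]
gripper_width: 0.009
grip_force: 0.8
```

>>> send_rows([
  [[0, -0.01, 0, 0, 0], [0, -0.02, 0, 0, 0], [0, -0.03, 0, 0, 0], [0, -0.03, 0, 0, 0]],
])

```text
clock: 22.7
ee_pos: [0.6512, 0.0048, 0.1766]
ee_rot: [[-0.0, 1.0, -0.0], [1.0, 0.0, 0.001], [0.001, -0.0, -1.0]]
force: [-0.7, 3.1, -0.1]
gripper_width: 0.004
grip_force: 2.0
```

>>> send_rows([
  [[0, -0.01, 0, 0, 0], [0, -0.02, 0, 0, 0], [0, -0.02, 0, 0, 0]],
])

```text
clock: 23.0
ee_pos: [0.6512, 0.0043, 0.1767]
ee_rot: [[-0.001, 1.0, 0.0], [1.0, 0.001, 0.004], [0.004, 0.0, -1.0]]
force: [-1.6, 21.1, 0.9]
gripper_width: 0.006
grip_force: 10.2
```

The tray is at its home stop: 21 N with no motion, and stop-to-stop travel is 0.180. I retract and go to the lever.

>>> send_rows([
  [[0, 0.1, 0, 0, 0], [0, 0.2, 0, 0, 0], [0, 0.2, 0, -0.25, 0], [0, 0.2, 0, -0.55, 0], [0, 0.2, 0, -0.75, 0]],
])

```text
clock: 23.5
ee_pos: [0.6514, 0.0322, 0.2924]
ee_rot: [[-0.0, 1.0, 0.003], [1.0, 0.0, -0.001], [-0.001, 0.003, -1.0]]
force: [-0.0, 0.1, 0.5]
gripper_width: 0.003
grip_force: 0.0
```

>>> send_rows([
  [[0, 0.22, -0.22, 0, 0], [0, 0.45, -0.45, 0, 0], [0, 0.68, -0.68, 0, 0], [0, 0.92, -0.92, 0, 0], [0, 0.92, -0.92, 0, 0]],
])

```text
clock: 24.0
ee_pos: [0.5102, 0.173, 0.2898]
ee_rot: [[-0.004, 1.0, 0.0], [1.0, 0.004, 0.0], [0.0, 0.0, -1.0]]
force: [-0.3, 0.1, 0.1]
gripper_width: 0.005
grip_force: 0.0
```

>>> send_rows([
  [[0, 0.22, -0.22, 0, 0], [0, 0.45, -0.45, 0, 0], [0, 0.68, -0.68, 0, 0], [0, 0.92, -0.92, 0, 0], [0, 0.92, -0.92, 0, 0]],
])

```text
clock: 24.5
ee_pos: [0.3723, 0.3105, 0.2895]
ee_rot: [[-0.005, 1.0, 0.0], [1.0, 0.005, 0.0], [0.0, 0.0, -1.0]]
force: [0.5, -1.2, -0.3]
gripper_width: 0.004
grip_force: 0.0
```

```bash
python3 lever.py
python3 - <<'E'
from m import *
print(get_state()['ee_pos'])
E
```

```text
scene 235 [0.423 0.292] [0.016 0.094] mean dir deg 85.57076165286051
axis deg 94.36933195304253
side 98 [0.421 0.286] [0.018 0.093] mean dir deg 107.08391920312783
axis deg -83.81190357514818
[0.37500475 0.30812194 0.28939469]
```

Position (0.375, 0.308), down 0.111, then push.

>>> send_rows([
  [[0, 0.02, 0, 0.25, 0], [0, 0.02, 0, 0.5, 0], [0, 0.02, 0, 0.74, 0], [0, 0.02, 0, 0.74, 0]],
])

```text
clock: 25.0
ee_pos: [0.3751, 0.3086, 0.1744]
ee_rot: [[0.002, 1.0, -0.006], [1.0, -0.002, -0.004], [-0.004, -0.006, -1.0]]
force: [0.2, 0.3, 1.1]
gripper_width: 0.004
grip_force: 0.0
```

>>> send_rows([
  [[0, 0.01, 0.17, 0, 0], [0, -0.01, 0.28, 0, 0], [0, -0.03, 0.4, 0, 0], [0, -0.07, 0.49, 0, 0], [0, -0.12, 0.59, 0, 0]],
])

```text
clock: 25.5
ee_pos: [0.4652, 0.2917, 0.1794]
ee_rot: [[0.0, 1.0, 0.001], [1.0, -0.0, 0.0], [0.0, 0.001, -1.0]]
force: [-0.0, -0.8, -0.1]
gripper_width: 0.011
grip_force: 0.0
```

>>> send_rows([
  [[0, -0.02, 0.04, 0, 0], [0, -0.04, 0.08, 0, 0], [0, -0.04, 0.08, 0, 0], [0, 0.08, 0.08, 0, 0], [0, 0.12, 0.08, -0.2, 0]],
])

```text
clock: 26.0
ee_pos: [0.4743, 0.3118, 0.2054]
ee_rot: [[-0.001, 1.0, -0.005], [1.0, 0.001, -0.003], [-0.003, -0.005, -1.0]]
force: [0.5, -0.2, 1.1]
gripper_width: 0.003
grip_force: 0.0
```

>>> send_rows([
  [[0, 0, 0, -0.3, 0], [0, 0.3, 0, -0.6, 0], [0, 0.6, 0, -0.6, 0], [0, 0.8, 0, -0.6, 0], [0, 0.8, 0, -0.6, 0]],
])

```text
clock: 26.5
ee_pos: [0.4739, 0.4352, 0.2979]
ee_rot: [[-0.004, 1.0, -0.0], [1.0, 0.004, 0.001], [0.001, -0.0, -1.0]]
force: [0.1, -0.3, -0.4]
gripper_width: 0.003
grip_force: 0.0
```

Run:
```python
import lever
from m import *
print(get_state()['ee_pos'])
for n in ['scene','side']: cv2.imwrite('pics/f_%s.png'%n, cv2.cvtColor(load(n)['color'],cv2.COLOR_RGB2BGR))
cv2.imwrite('pics/c6.png',cv2.resize(np.hstack([cv2.imread('pics/f_scene.png')[100:,60:],cv2.imread('pics/f_side.png')[100:,60:]]),(800,256)))
f=load('scene'); W=cloud(f); x,y,z=W[...,0],W[...,1],W[...,2]
P=W[(z>.088)&(z<.097)&(x>.6)&(x<.72)&(y>-.05)&(y<.06)]; print('tab',cv2.minAreaRect(P[:,:2].astype(np.float32)))
```

```text
scene 186 [0.452 0.267] [0.097 0.014] mean dir deg 6.118652966645496
axis deg 5.232195961188071
side 89 [0.448 0.262] [0.092 0.018] mean dir deg -8.82400296008531
axis deg -175.87189155964322
[0.4747353  0.43180766 0.29753128]
tab ((0.653070330619812, -0.009680071845650673), (0.012239906005561352, 0.03728179633617401), 89.69911193847656)
```

View pics/c6.png

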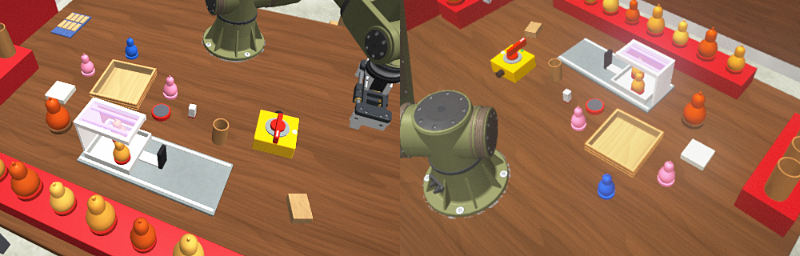

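The lever is back on, the tray is home with both gourds standing, and the bystanders are untouched. I hand it in.

```bash
python3 -c "
from cell import sign_off; print(sign_off())"
```

```text
the job is handed in; nothing more can be done
None
```

The job is done and handed in: with the power off I drew the tray fully out, stood both gourds from the basket upright in it and slid it fully home, then switched the isolator back on, leaving the bystanders where they were.

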